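# Spatula out of the half-lidded box, over the drip tray

## Robot

A 6-joint arm with a two-finger parallel gripper is mounted at the origin on the work surface. World frame = base frame: x ahead of the robot, y to its left, z up, the work surface at z = 0. Lengths are in m, angles in degrees, forces in N, time in s.
With the tool pointing down it reaches from about 0.325 to 0.85 m from the base axis. Payload 15.5 kg.
Tool frame: the origin (TCP) lies at the very end of the fingers, on their centre line; the grasp point (between the pads) lies arm.grip_depth behind it (arm.grip_depth is the distance from the TCP to the grasp point, in m); z points along the fingers, y is the direction in which the jaws open and shut (so a half turn about z gives the same grasp; the last joint's range is limited). The gripper opens to 91 mm and grips with 3 to 60 N. Pads are 32 mm wide; open, the fingers measure 118 mm over their backs; the gripper's body (76 mm by 178 mm) begins 60 mm behind the grasp point.
Start: joints at [-74.914, 28.281, 77.091, -0, 74.628, -5.472], TCP at [0.219, -0.585, 0.214] pointing down, gripper open.
Joint ranges: [-166.48, 166.48], [-47.26, 123.95], [12.59, 153.08], [-70.14, 250.14], [6.76, 159.57], [-176.63, 176.63]. Speed limits (degrees/s): [108.29, 108.29, 147.25, 172.46, 172.46, 172.46].

## Interface

Orientations are given as a 3x3 rotation matrix whose columns are the frame's x, y, z axes.
In Python, from rig import arm gives the robot as it stands. Calls block until the motion is done:
- arm.move_to(position, orientation): joint-space move of the TCP to a pose.
- arm.move_l(position, orientation=None, feed=0.15): straight line of the TCP; orientation=None keeps the orientation; feed is the mean speed in m/s.
- arm.move_joints(angles): joint-space move.
- arm.grip(opening): finger opening in m; the grip force is fixed at half the most; returns when the fingers have stopped.
- arm.sleep(seconds).
- arm.solve_ik(position, orientation): joint angles nearest the present ones, or None.
- arm.snapshot(name): name is "side" or "top" or "wrist"; returns the picture (480x640x3 uint8, red, green, blue); there is no depth.
- arm.get_calibration(name): a dict with "intrinsics" (3x3 intrinsics, pixels), "k1" (the pictures are not rectified: a ray, as slopes to the right and down, at radius r is drawn at 1 + k1 r^2 times it, then the intrinsics apply), "cam_to_world" (4x4, takes a point from camera to world coordinates). Camera axes: x right, y down, z forward; pixel columns grow to the right and rows downward; lengths in m; the calibration is good to about 2 mm. A picture is of the moment at which its call begins: read the wrist's pose just before it. get_calibration takes no time and is no camera call; for the wrist camera it gives the pose at the moment of the call.
A pose or a line that the arm cannot do raises arm.Unreachable and nothing moves.
- arm.sign_off(): hands the job in, once; it reports no verdict.
Readings, each from a call of its own:
- arm.current_t(): time.
- arm.current_joint_positions(): joint angles.
- arm.current_dq(): joint speeds.
- arm.current_tau(): joint torques, N m.
- arm.current_ee_pos(): TCP position.
- arm.current_tool_rot(): TCP orientation.
- arm.current_force(): force on the tool from outside, world axes, zero at the start.
- arm.current_torque(): the same for the moment, N m.
- arm.current_width(): finger opening in m.
Only numpy, scipy, OpenCV 4.12 (cv2) and the standard library are available. Lean on these libraries where they do the work, as an engineer would, in place of code of your own. Each camera call takes 0.05 s, during which the arm holds its last target.

## Task

The drip tray's grate stands up at one edge: first press it down until it lies level in its tray. Then take the spatula lying in the wooden box, tilt it to draw it blade first up through the opening, which is shorter than the spatula, and finish holding it still in the gripper with its blade above the middle of the grate, every part of it well clear (10 to 30 cm above the counter); do not put it down or let go. Leave the three spice jars where they stand.

Things in the scene. Friction and masses are not known exactly. Their poses are not given: they have to be found in the camera images.
- spatula_grip (a point): Spatula, wooden handle and flat grey blade, 250 mm long, lying flat on the box floor, butt under the half-lid. Point mid-way up the handle near its balance, 140 from the butt, 110 from the tip. x to the blade tip, z out of the upper face. Handle 22 wide (y), 20 thick, from 140 behind to 30 ahead of this point. Underside 10 below it.
- spatula_blade (a point): Middle of the spatula's blade, 70 mm ahead of spatula_grip, 4 mm above the underside; axes as spatula_grip. The blade is 60 wide, 8 thick, 80 long, its underside flush with the handle's.
- spatula_tip (a point): Blade tip of the spatula, 110 mm ahead of spatula_grip, 4 mm above its underside; axes as spatula_grip.
- spatula_butt (a point): Butt end of the spatula's handle, 140 mm behind spatula_grip, half-way up the handle; axes as spatula_grip.
- box: Wooden box fixed to the counter, 284 (x) by 142 (y) mm, inside 272 by 130, walls 56 high, floor 6 thick. Origin: centre of the underside; x from covered to open end, z up. A fixed half-lid (heights 56 to 61) covers x -142 to -46; the opening, x -46 to 136, is 182 long: shorter than the spatula. The spatula lies blade towards +x.
- drip_tray: Square steel drip tray fixed to the counter, 160 by 160, rim 18 high. Origin at the centre of its underside; z up.
- grate (a joint): Tilt (rad) of the tray's flat slotted grate, 140 by 140 by 5 mm. 0: level, top flush with the tray's rim; positive: its edge on the tray's -x side is raised. It swings about its edge at the tray's x = +71. Stiff: stays where left; about 3 N down at the raised edge moves it until it stops at 0.
- grate_edge (a point): Point on top of the grate, 15 mm in from the middle of the edge that stands raised, 125 mm from the swing edge: where to press. Axes turn with the grate.
- grate_mid (a point): Centre of the grate's top face. Axes turn with the grate.
- jar0: Squat glass spice jar with steel twist cap, 52 across, 62 tall. Bystander, to be left where it stands; origin at the centre of its underside.
- jar1: Squat glass spice jar with steel twist cap, 52 across, 62 tall. Bystander, to be left where it stands; origin at the centre of its underside.
- jar2: Squat glass spice jar with steel twist cap, 52 across, 62 tall. Bystander, to be left where it stands; origin at the centre of its underside.
Mind the look-alikes: they are no part of the job. What is shaped like the drip_tray but red is not meant.

How it is judged (in metres and radians):
On the way, in this order (a step that is already met when the one before it is completed fails the run):
1. the grate has been pressed level (value of joint grate below 0.025 rad), for 0.2 s.
2. the spatula is tilted through the opening: blade tip above the box's rim while the butt is still under the half-lid (z of spatula_tip in the frame of box above 0.058 m and x of spatula_butt in the frame of box below -0.046 m and z of spatula_butt in the frame of box below 0.056 m), for 0.02 s.
At the end, for the whole second after the job is handed in: Grate within 0.025 rad of level; spatula gripped (over 1 N), under 40 mm/s, touching neither box nor tray; blade middle within 50 mm horizontally of the grate centre; blade, tip and butt over 80 mm above the counter, blade under 320 mm (value of joint grate below 0.025 rad and horizontal distance between spatula_blade and grate_mid below 0.05 m and height (world z) of spatula_blade between 0.08 and 0.32 m and height (world z) of each of spatula_tip, spatula_butt above 0.08 m and contact force between spatula and the fingers above 1 N and contact force between spatula and drip_tray below 0.05 N and contact force between spatula and box below 0.05 N and linear speed of spatula below 0.04 m/s); the arm keeps its last pose, push and grip.
It fails at once if a spice jar is pushed more than 30 mm (distance of any of jar0, jar1, jar2 from where it was at the start of the episode above 0.03 m).
It also fails if it takes over 61 s, if anything falls off the work surface, if the arm or the gripper's body presses on something with over 40 N, if the wrist force passes 120 N, or if a joint passes its speed limit or range.

## Working session

There is one attempt and no reset: what is moved stays moved. The work goes in short steps, each a Python script; the robot and the scene stay as the last script left them, time stands still between calls to the robot, and variables do not carry over. Pictures are saved under pics/ and viewed, and the job is handed in when it is done.

```bash
ls; mkdir -p pics; python3 - <<'E'
from rig import arm
import cv2,numpy as np
for n in ["side","top","wrist"]:
    im=arm.snapshot(n); cv2.imwrite(f"pics/{n}0.png",im[:,:,::-1])
    c=arm.get_calibration(n); print(n,c["intrinsics"],c["k1"],np.round(c["cam_to_world"],3))
print(arm.grip_depth,arm.current_t())
E
```

```text
pics
side [[614.45039238   0.         316.3622364 ]
 [  0.         614.45039238 236.88904892]
 [  0.           0.           1.        ]] 0.00466805271311456 [[ 0.996 -0.061  0.066  0.402]
 [-0.09  -0.701  0.708 -1.162]
 [ 0.003 -0.711 -0.704  1.094]
 [ 0.     0.     0.     1.   ]]
top [[501.78383351   0.         327.89067129]
 [  0.         501.78383351 238.82805236]
 [  0.           0.           1.        ]] -0.05669135297066998 [[-6.000e-03 -9.840e-01  1.760e-01  2.970e-01]
 [-1.000e+00  6.000e-03 -1.000e-03 -7.700e-02]
 [-1.000e-03 -1.760e-01 -9.840e-01  1.098e+00]
 [ 0.000e+00  0.000e+00  0.000e+00  1.000e+00]]
wrist [[415.15246898   0.         316.01808721]
 [  0.         415.15246898 248.91677192]
 [  0.           0.           1.        ]] -0.07944947761653735 [[ 0.35  -0.899 -0.265  0.295]
 [-0.937 -0.336 -0.097 -0.556]
 [-0.002  0.283 -0.959  0.384]
 [ 0.     0.     0.     1.   ]]
0.0188 0.15
```

View pics/top0.png

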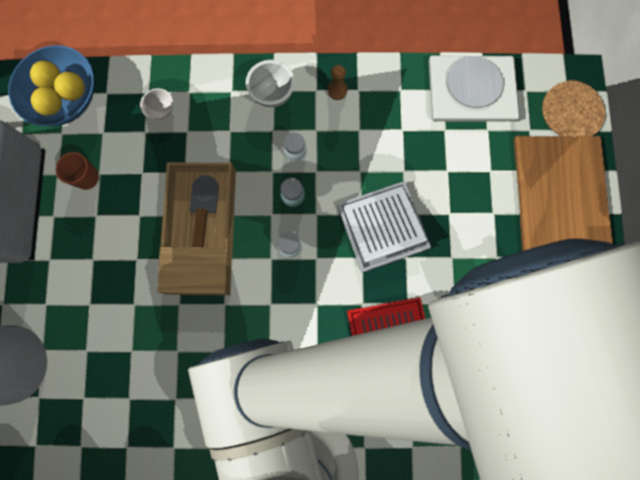

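View pics/side0.png

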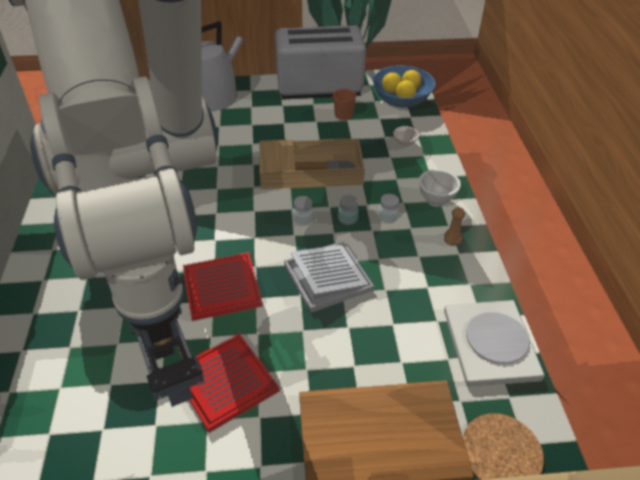

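View pics/wrist0.png

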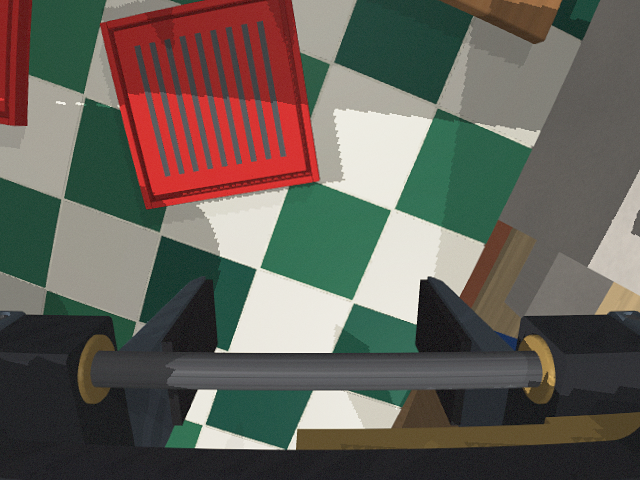

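The top view shows the steel tray at about (385,227), the box at (198,228) with its lid at the lower end, and the jars at (293,147), (292,192) and (289,243). I'll zoom in on these.

```bash
cat > h.py <<'E'
import numpy as np,cv2
from rig import arm
def ray(n,u,v,c=None):
    c=c or arm.get_calibration(n);K=c["intrinsics"];k=c["k1"]
    d=np.array([(u-K[0,2])/K[0,0],(v-K[1,2])/K[1,1]]);s=d.copy()
    for _ in range(20): s=d/(1+k*(s@s))
    T=c["cam_to_world"];return T[:3,3],T[:3,:3]@np.array([s[0],s[1],1])
def at(n,u,v,z,c=None):
    o,d=ray(n,u,v,c);return o+d*(z-o[2])/d[2]
def proj(n,P,c=None):
    c=c or arm.get_calibration(n);K=c["intrinsics"];k=c["k1"];T=c["cam_to_world"]
    p=(np.atleast_2d(P)-T[:3,3])@T[:3,:3];s=p[:,:2]/p[:,2:];s=s*(1+k*(s**2).sum(1,keepdims=True))
    return s*[K[0,0],K[1,1]]+[K[0,2],K[1,2]]
def tri(a,b):
    A=[];B=[]
    M=np.zeros((3,3));y=np.zeros(3)
    for o,d in (a,b):
        d=d/np.linalg.norm(d);Q=np.eye(3)-np.outer(d,d);M+=Q;y+=Q@o
    return np.linalg.solve(M,y)
def crop(im,x,y,w,h,s,f):
    cv2.imwrite(f,cv2.resize(im[y:y+h,x:x+w,::-1],None,fx=s,fy=s,interpolation=cv2.INTER_CUBIC))
E
python3 - <<'E'
import cv2
from h import *
t=cv2.imread('pics/top0.png')[:,:,::-1];s=cv2.imread('pics/side0.png')[:,:,::-1]
crop(t,150,150,100,150,4,'pics/t_box.png');crop(t,330,170,110,110,5,'pics/t_tray.png')
crop(s,250,125,125,75,6,'pics/s_box.png');crop(s,275,230,110,90,6,'pics/s_tray.png')
E
```

```text
(no output)
```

View pics/t_box.png

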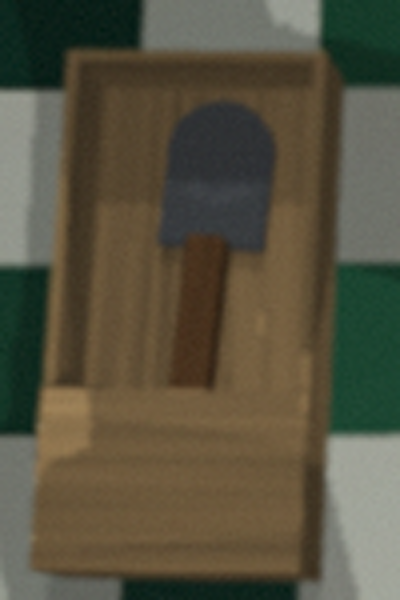

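View pics/t_tray.png

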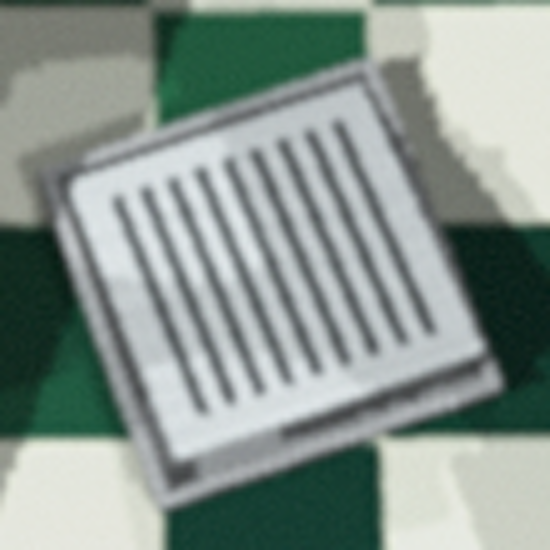

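View pics/s_box.png

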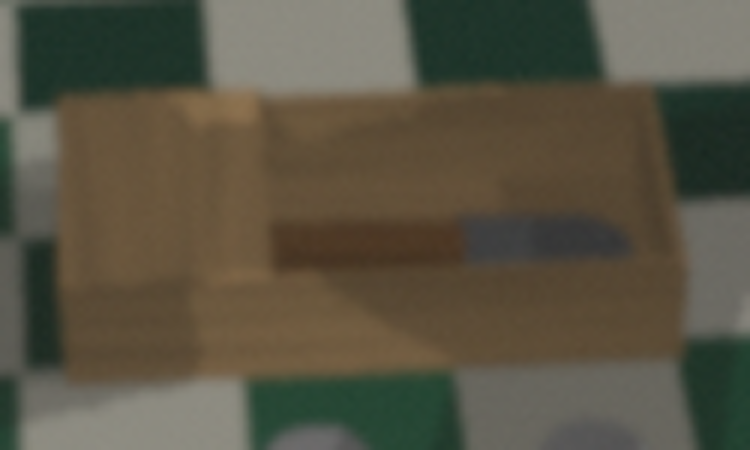

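View pics/s_tray.png

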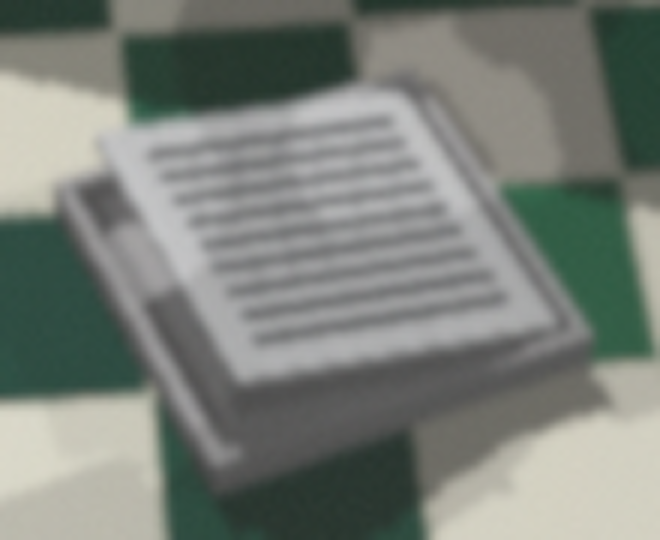

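```bash
python3 - <<'E'
from h import *
np.set_printoptions(precision=4,suppress=True)
A=lambda u,v,z:at("top",u,v,z)
tc=np.array([A(*p,.018) for p in [(339.6,205),(405,182.4),(430.4,246.6),(363,271)]])
print("tray",tc[:,:2],tc.mean(0),[np.linalg.norm(tc[i]-tc[i-1]) for i in range(4)])
x=(tc[0]+tc[1]-tc[2]-tc[3]);print("yaw",np.degrees(np.arctan2(x[1],x[0])))
y=(tc[0]+tc[3]-tc[2]-tc[1]);print("yaw",np.degrees(np.arctan2(-y[0],y[1])))
b=np.array([A(167,163,.056),A(232,163,.056),A(225.75,294.5,.061),A(158,292.5,.061)])
print("box",b,b.mean(0),[np.linalg.norm(b[i]-b[i-1]) for i in range(4)])
x=b[0]+b[1]-b[2]-b[3];print(np.degrees(np.arctan2(x[1],x[0])))
print("lid edge",A(160,247,.061),A(226,247,.061))
print("tip",A(206.25,175.5,.014),"bl rear",A(190,211,.014),A(216,212.5,.014))
h1=(A(196.5,209,.026)+A(207,209.5,.026))/2;h2=(A(192.5,246.5,.026)+A(203.5,247,.026))/2
print("handle",h1,h2,np.degrees(np.arctan2(*(h1-h2)[[1,0]])))
# grate raised corners by tri
S=lambda u,v:ray("side",275+u/6,230+v/6);T=lambda u,v:ray("top",330+u/5,170+v/5)
print("grate corners",tri(S(100,138),T(180,460)),tri(S(240,385),T(485,355)))
for p in [(293,147),(292,192),(289,243)]: print("jar",A(*p,.06))
E
```

```text
tray [[ 0.5661 -0.1036]
 [ 0.6173 -0.2504]
 [ 0.4716 -0.3011]
 [ 0.4191 -0.1528]] [ 0.5185 -0.202   0.018 ] [np.float64(0.15501000331234605), np.float64(0.1554269951150758), np.float64(0.15427834326404705), np.float64(0.15738647356085167)]
yaw 18.830884063009492
yaw 19.358474433967626
box [[0.6538 0.2731 0.056 ]
 [0.6523 0.1303 0.056 ]
 [0.367  0.1343 0.061 ]
 [0.3716 0.2759 0.061 ]] [0.5112 0.2034 0.0585] [np.float64(0.28231187342122893), np.float64(0.142818868642121), np.float64(0.2852805409805836), np.float64(0.14162993970919574)]
-0.6749641354843403
lid edge [0.4672 0.2765 0.061 ] [0.4664 0.1366 0.061 ]
tip [0.6377 0.1961 0.014 ] bl rear [0.5557 0.2293 0.014 ] [0.5519 0.171  0.014 ]
handle [0.5566 0.2    0.026 ] [0.473 0.205 0.026] -3.380966062689009
grate corners [ 0.4362 -0.1574  0.0461] [ 0.4801 -0.2883  0.0466]
jar [ 0.6862 -0.0025  0.06  ]
jar [ 0.5849 -0.0011  0.06  ]
jar [0.4743 0.0044 0.06  ]
```

Sizes agree: box 283 x 142 mm and spatula blade 82 mm. The tray comes out at 155 mm with yaw about 19°, and its grate edge stands 28 mm high (0.2 rad). Next I press the grate with closed fingers.

```bash
python3 - <<'E'
from h import *
np.set_printoptions(precision=4,suppress=True)
yw=np.radians(19);c,s=np.cos(yw),np.sin(yw)
p=np.array([.5185,-.202])-.054*np.array([c,s])
x=np.array([c,s,0]);best=None
for sg in (1,-1):
    R=np.c_[sg*x,np.cross([0,0,-1],sg*x),[0,0,-1]]
    q=arm.solve_ik([*p,.09],R);print(sg,q)
    if q is not None:
        d=np.abs(np.array(q)-arm.current_joint_positions()).max()
        if best is None or d<best[0]: best=(d,R)
R=best[1]
arm.grip(0.0)
arm.move_to([*p,.09],R)
arm.move_l([*p,.05],feed=.1)
f0=np.array(arm.current_force());print("f0",f0)
z=.045
while z>.0125:
    arm.move_l([*p,z],feed=.04)
    f=np.array(arm.current_force())-f0
    print(round(z,4),np.round(arm.current_ee_pos(),4),np.round(f,2))
    if z<.024 and f[2]>15: break
    z-=.003 if z>.023 else .001
arm.sleep(.3)
arm.move_l([*p,.06],feed=.1);arm.move_l([*p,.2],feed=.3)
print(arm.current_t())
for n in ["side","wrist","top"]:
    cv2.imwrite(f"pics/{n}1.png",arm.snapshot(n)[:,:,::-1])
crop(cv2.imread('pics/side1.png')[:,:,::-1],255,210,140,110,5,'pics/s_tray1.png')
E
```

```text
1 [-31.7887  29.1606 100.24    -0.      50.5994  39.2113]
-1 [ -31.7887   29.1606  100.24     -0.       50.5994 -140.7887]
f0 [ 0.1531 -0.7979  0.1766]
0.045 [ 0.4676 -0.2197  0.0451] [ 0.39  0.96 -0.16]
0.042 [ 0.4675 -0.2196  0.0419] [-0.22  1.61 -0.22]
0.039 [ 0.4674 -0.2195  0.0388] [ 0.57  0.32 -0.73]
0.036 [ 0.4674 -0.2195  0.0358] [-0.04  0.53  0.  ]
0.033 [ 0.4674 -0.2196  0.0328] [-0.55  0.87 -0.39]
0.03 [ 0.4674 -0.2195  0.0298] [-0.44  1.67 -1.13]
0.027 [ 0.4674 -0.2196  0.0268] [-0.44  0.16  0.11]
0.024 [ 0.4674 -0.2195  0.0238] [ 0.38  0.61 -0.35]
0.021 [ 0.4674 -0.2195  0.0208] [0.17 0.04 0.28]
0.02 [ 0.4674 -0.2195  0.0199] [-0.37  0.09 -0.45]
0.019 [ 0.4674 -0.2196  0.019 ] [-0.87 -0.18 -0.42]
0.018 [ 0.4674 -0.2196  0.0182] [-1.66  1.45  6.59]
0.017 [ 0.4675 -0.2196  0.0179] [-6.06  3.1  25.99]
8.525
```

View pics/s_tray1.png

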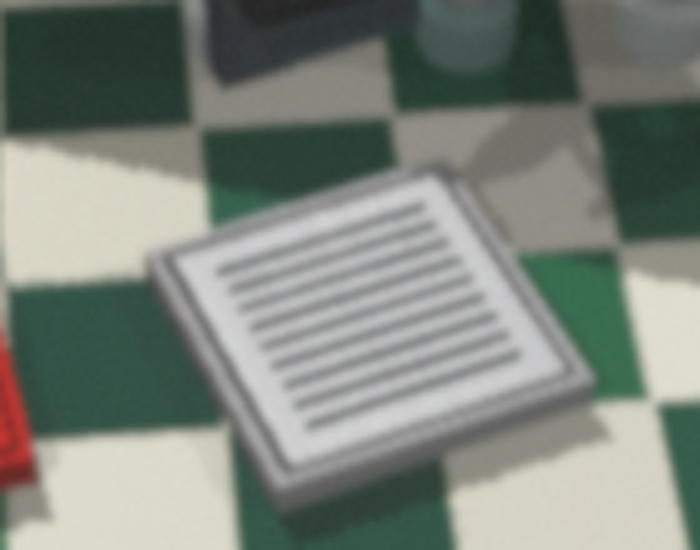

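View pics/wrist1.png

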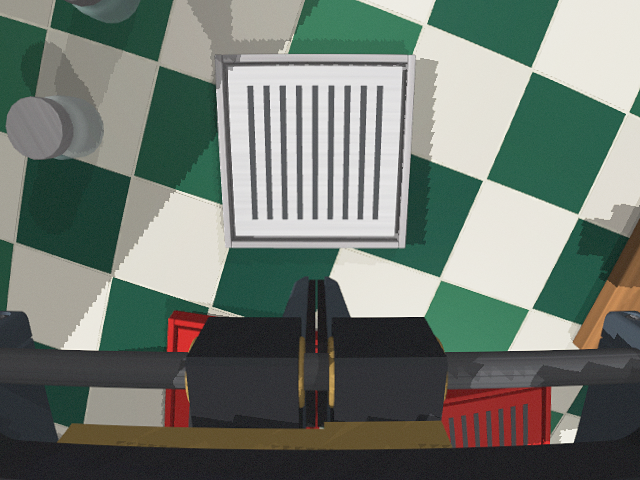

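The grate now lies flush in its rim in both views, with contact stopping at z = 0.018. Next I move over the box, opening the gripper partway, and refine the spatula's position with the wrist camera.

```bash
python3 - <<'E'
from h import *
np.set_printoptions(precision=4,suppress=True)
c=arm.get_calibration("wrist")
tc=np.array([at("wrist",u,v,.018,c) for u,v in [(217,56),(413,56),(404,247),(230,247)]])
print(tc,tc.mean(0),[np.linalg.norm(tc[i]-tc[i-1]) for i in range(4)])
a=np.radians(-3.5);x=np.array([np.cos(a),np.sin(a),0])
for sg in (1,-1):
    R=np.c_[sg*x,np.cross([0,0,-1],sg*x),[0,0,-1]]
    print(sg,arm.solve_ik([.47,.2,.25],R),arm.solve_ik([.528,.2,.01],R))
R=np.c_[x,np.cross([0,0,-1],x),[0,0,-1]]
p=arm.current_ee_pos();
arm.move_to([.47,.2,.25],R)
arm.grip(.05)
c=arm.get_calibration("wrist");im=arm.snapshot("wrist")
np.save("cw2.npy",c,allow_pickle=True)
cv2.imwrite("pics/wrist2.png",im[:,:,::-1]);print(arm.current_t())
E
```

```text
[[ 0.5697 -0.0992  0.018 ]
 [ 0.6199 -0.246   0.018 ]
 [ 0.4714 -0.298   0.018 ]
 [ 0.4213 -0.1524  0.018 ]] [ 0.5206 -0.1989  0.018 ] [np.float64(0.15766340209573143), np.float64(0.15515384339276508), np.float64(0.15739373967100093), np.float64(0.15393970234528356)]
1 [ 16.3506  16.9462  90.0002  -0.      73.0536 109.8506] [ 14.6867  39.1123  96.4469  -0.      44.4408 108.1867]
-1 [ 16.3506  16.9462  90.0002  -0.      73.0536 -70.1494] [ 14.6867  39.1123  96.4469  -0.      44.4408 -71.8133]
11.1583
```

View pics/wrist2.png

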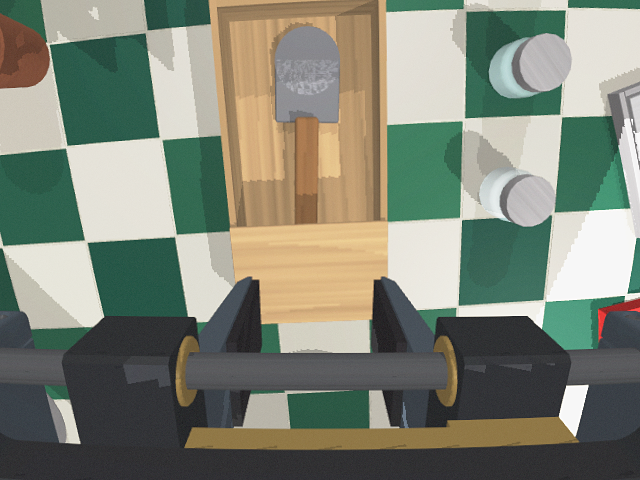

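The wrist view shows the blade tip at (306,25), the blade's rear corners at (276,121) and (339,123), the handle between (295..318,118) and (295..317,222), and the lid edge at (232,226)–(387,222).

```bash
python3 - <<'E'
from h import *
np.set_printoptions(precision=4,suppress=True)
c=np.load("cw2.npy",allow_pickle=True).item()
A=lambda u,v,z:at("wrist",u,v,z,c)
tip=A(306,25,.014);r=(A(276,121,.014)+A(339,123,.014))/2
print("tip",tip,"rear",r,A(276,121,.014)-A(339,123,.014),np.degrees(np.arctan2(*(tip-r)[[1,0]])))
h1=A(306.5,118,.026);h2=A(306,222,.026);print(h1,h2,np.degrees(np.arctan2(*(h1-h2)[[1,0]])))
print("lid edge",A(232,226,.061),A(387,222,.061),"lid rear",A(239,324,.061),A(388,320,.061))
E
```

```text
tip [0.641  0.1999 0.014 ] rear [0.5558 0.2043 0.014 ] [0.0056 0.0593 0.    ] -2.930162151708824
[0.5592 0.2047 0.026 ] [0.462  0.2119 0.026 ] -4.209815138479926
lid edge [0.4704 0.2767 0.061 ] [0.4654 0.1386 0.061 ] lid rear [0.374  0.2817 0.061 ] [0.3694 0.1389 0.061 ]
```

```bash
python3 - <<'E'
from h import *
np.set_printoptions(precision=4,suppress=True)
a=np.radians(-3.6);x=np.array([np.cos(a),np.sin(a),0])
R=np.c_[x,np.cross([0,0,-1],x),[0,0,-1]]
g=[.528,.2040]
arm.move_to([*g,.11],R)
arm.move_l([*g,.03],feed=.1)
f0=np.array(arm.current_force())
arm.move_l([*g,.0085],feed=.05)
print(np.array(arm.current_force())-f0,arm.current_ee_pos())
arm.grip(.0)
print(arm.current_width(),np.array(arm.current_force())-f0,arm.current_ee_pos(),arm.current_t())
c=arm.get_calibration("wrist");im=arm.snapshot("wrist")
cv2.imwrite("pics/wrist3.png",im[:,:,::-1]);cv2.imwrite("pics/side3.png",arm.snapshot("side")[:,:,::-1])
E
```

```text
[ 0.6554 -0.5261  0.0966] [0.5279 0.204  0.0083]
0.021396362680047232 [0.3492 1.2183 3.3917] [0.5281 0.204  0.0087] 13.8917
```

View pics/wrist3.png

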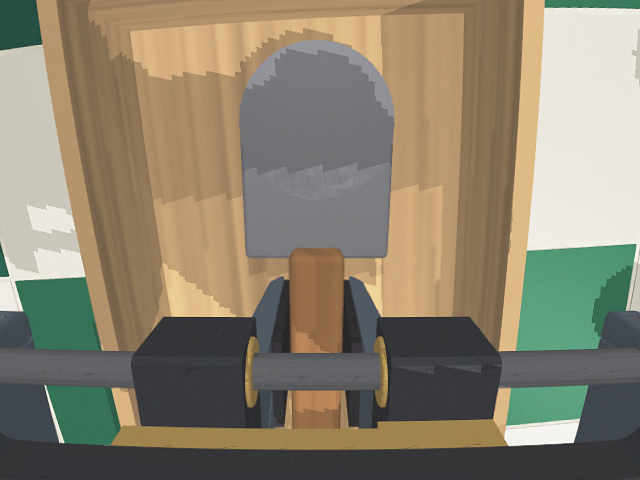

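Grasp holds at 21.4 mm width, and the spatula is centred between the pads with its tip at (316,40). Next: a slight lift, then tilt about the butt.

```bash
cat >> h.py <<'E'
a0=np.radians(-3.6);X=np.array([np.cos(a0),np.sin(a0),0]);Z=np.array([0,0,1.])
def pose(B,th):
    t=np.radians(th);sx=np.cos(t)*X+np.sin(t)*Z;sz=-np.sin(t)*X+np.cos(t)*Z
    return B+.14*sx+.0025*sz,np.c_[sx,np.cross(-sz,sx),-sz]
B0=np.array([.528,.204,.006])-.14*X
E
python3 - <<'E'
from h import *
np.set_printoptions(precision=3,suppress=True)
c=arm.get_calibration("wrist");print("tip",at("wrist",316,40,.014,c))
f0=np.array(arm.current_force())
B=B0+[0,0,.003]
for th in [0,4.5,9,13.5]:
    p,R=pose(B,th);arm.move_l(p,R,feed=.06)
    print(th,arm.current_ee_pos(),np.array(arm.current_force())-f0,arm.current_width())
arm.sleep(.2)
for n in ["side","wrist","top"]: cv2.imwrite(f"pics/{n}4.png",arm.snapshot(n)[:,:,::-1])
crop(cv2.imread('pics/side4.png')[:,:,::-1],230,80,160,120,5,'pics/s_box4.png');print(arm.current_t())
E
```

```text
tip [0.64  0.198 0.014]
0 [0.528 0.204 0.012] [ 0.063  0.23  -4.937] 0.02155057576790572
4.5 [0.527 0.204 0.023] [ 1.544 -0.648 -5.018] 0.02170978633927111
9 [0.526 0.204 0.033] [ 0.231 -0.697 -5.   ] 0.021890839675948185
13.5 [0.524 0.204 0.044] [ 1.64  -0.073 -4.882] 0.021648672037699147
15.5917
```

View pics/s_box4.png

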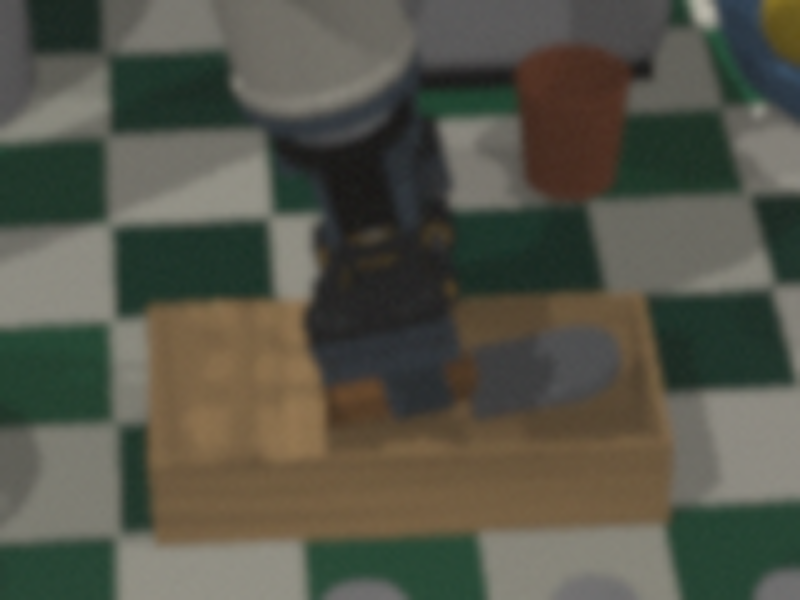

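View pics/wrist4.png

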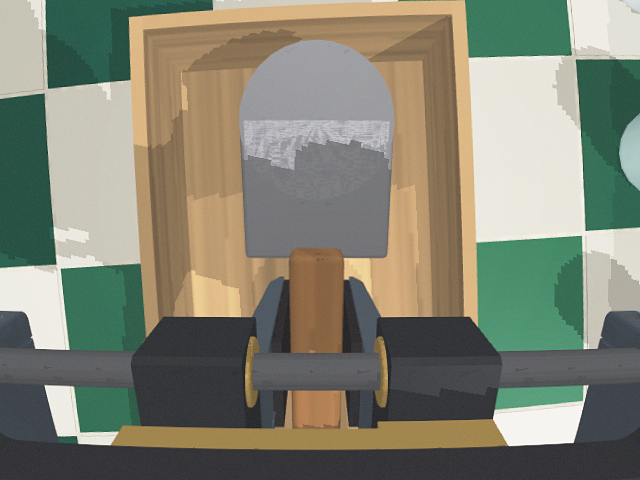

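The blade hasn't moved in the wrist view (tip still at (316,40)), so there's no slip. The computed tip height is 0.071 m with the butt deep under the lid. Now I draw it out along its axis, lift it and carry it over.

```bash
python3 - <<'E'
from h import *
np.set_printoptions(precision=3,suppress=True)
B=B0+[0,0,.003];t=np.radians(13.5);sx=np.cos(t)*X+np.sin(t)*Z
f0=np.array(arm.current_force())
for d in (.03,.06,.09,.112):
    p,R=pose(B+d*sx,13.5);arm.move_l(p,R,feed=.1)
    print(d,arm.current_ee_pos(),np.array(arm.current_force())-f0,arm.current_width())
p=p+[0,0,.18];arm.move_l(p,R,feed=.15)
for n in ["side","wrist"]: cv2.imwrite(f"pics/{n}5.png",arm.snapshot(n)[:,:,::-1])
print(arm.current_t())
# final: level, keep yaw
tgt=np.array([.5195,-.2005,.22]);pf,Rf=pose(np.zeros(3),0)
pf=tgt-.07*X; print(pf,arm.solve_ik(pf,Rf),arm.current_joint_positions())
E
```

```text
0.03 [0.552 0.202 0.051] [-1.016  0.668 -0.031] 0.021592182064424655
0.06 [0.581 0.2   0.058] [-0.525  0.252 -1.437] 0.02158779133332603
0.09 [0.61  0.199 0.065] [-0.049  1.576  0.467] 0.021768714090544733
0.112 [0.632 0.197 0.07 ] [-0.829  1.077 -0.133] 0.021844130243714597
18.7583
[ 0.45  -0.196  0.22 ] [-30.542  17.102  95.088  -0.     67.81   63.058] [ 14.386  23.783  80.722  -4.649  62.801 109.648]
```

View pics/side5.png

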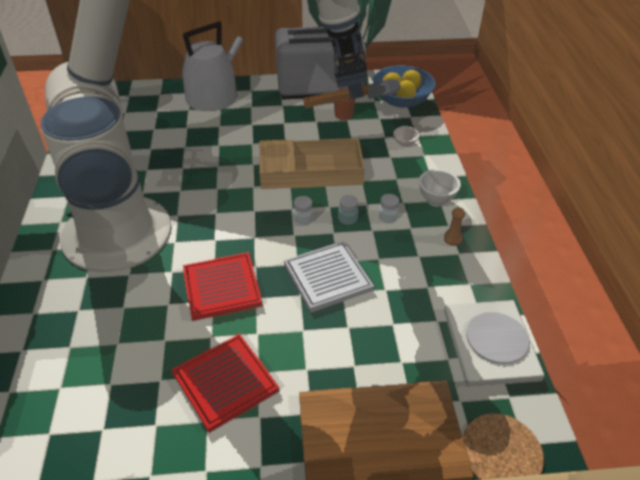

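View pics/wrist5.png

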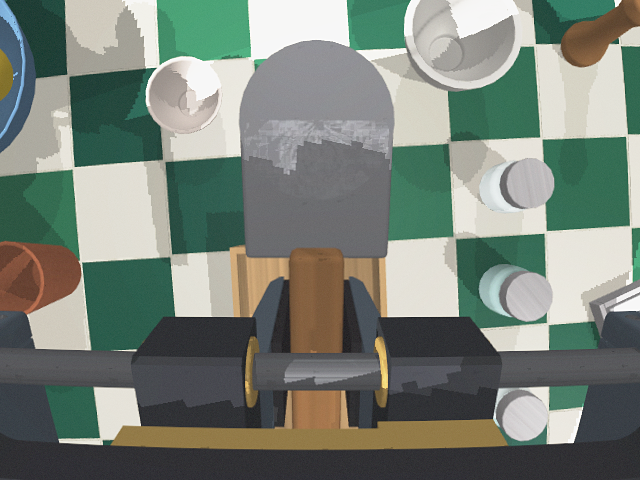

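The spatula is free of the box and held firmly, and the jars haven't moved. I'll level it at height and carry it over the grate.

```bash
python3 - <<'E'
from h import *
np.set_printoptions(precision=3,suppress=True)
_,Rf=pose(np.zeros(3),0)
arm.move_to([.50,.19,.25],Rf)
pf=np.array([.5195,-.2005,.20])-.07*X
arm.move_to([*pf[:2],.25],Rf)
arm.move_l(pf,feed=.1)
arm.sleep(.6)
for n in ["side","wrist","top"]: cv2.imwrite(f"pics/{n}6.png",arm.snapshot(n)[:,:,::-1])
print(arm.current_ee_pos(),arm.current_width(),arm.current_force(),arm.current_t(),np.abs(arm.current_dq()).max())
P=[[.5195,-.2005,.2015]];print(proj("side",P),proj("top",P))
E
```

```text
[ 0.45  -0.196  0.2  ] 0.021536580479853736 [ 0.389  0.167 -0.587] 22.1833 0.09411194987818874
[[329.339 214.958]] [[394.762 205.149]]
```

View pics/side6.png

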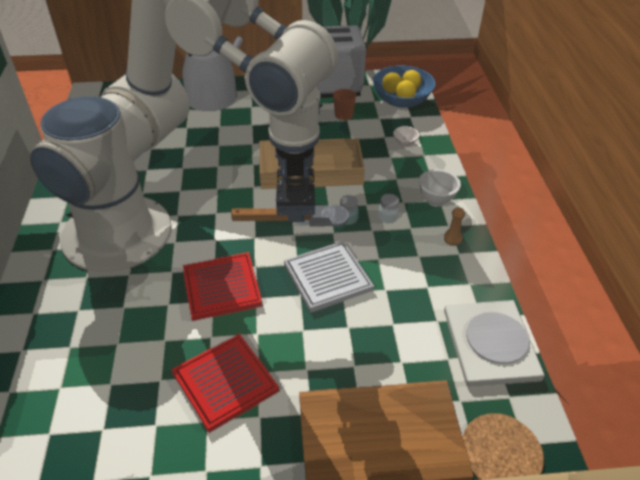

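View pics/wrist6.png

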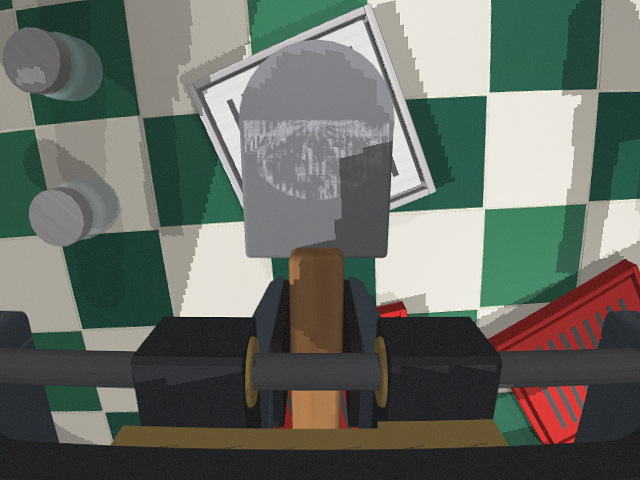

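View pics/top6.png

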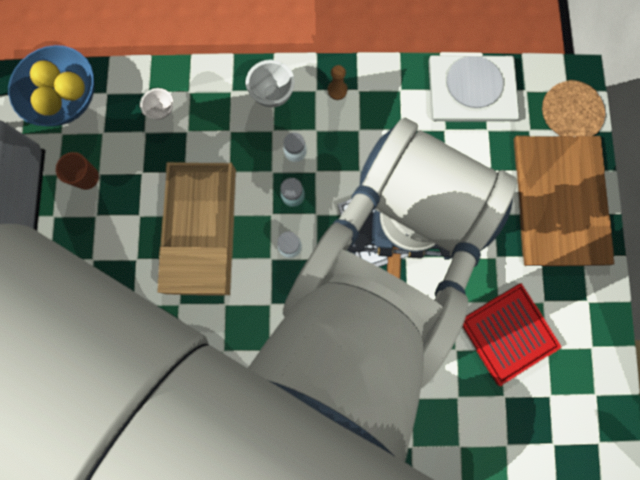

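The blade middle appears at about (330,215) in the side view, against (329,215) predicted for the point above the grate centre. The jars are at the same pixels as at the start, and the arm is still, so I'm handing it in.

```bash
python3 - <<'E'
from rig import arm
arm.sign_off();print(arm.current_t(),arm.current_width())
E
```

```text
the job is handed in; nothing more can be done
the job is handed in; nothing more can be done
```

The job is done and handed in at about 22 s; the hand-in gave no verdict.

- **Grate:** I pressed the raised edge down until it stopped at z = 0.018, with about 26 N on the wrist at the end. The side and wrist views showed it flush with the tray's rim.
- **Spatula:** I gripped it near its balance point (width 21.4 mm) and tilted it 13.5° about its butt under the half-lid. That put the tip at about 0.071 m by calculation. I then drew it out along its axis and lifted it.
- **Final hold:** It is level, about 0.2 m above the counter. The blade middle is at (330,215) in the side view, against (329,215) predicted for the point above the grate centre. The wrist views during the pull and at the end showed no slip in the grip.
- **Jars:** They sit at the same pixels as at the start in the top view.

**Disagreements:**
- The tray measured about 155–157 mm across instead of 160.
- The top and wrist cameras differed by 2–4 mm on where the tray and spatula are. I used the mean of the two, and the error is far inside the 50 mm tolerance.

No check failed.

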